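# Clamp up a split teak pot stand

## Task

The small slatted teak pot stand has come apart along its glue joint, and its two freshly glued halves lie between the jaws of the one-hand bar clamp on the cutting platform. Pump the clamp's trigger against its handle, moving the jaw by the trigger alone and not pushing the jaw or the wood by hand, until the joint is shut and both jaws hold the stand snugly, flat on the platform; squeeze firmly but gently, so that its thin slats do not crack, and leave the tableware and the glue where they are. Finish holding: keep the trigger squeezed and do not let go.

Things in the scene. Friction and masses are not known exactly. Their poses are not given: they have to be found in the camera images.
- clamp: black one-hand bar clamp loose on its side on the platform, about 0.6 kg. Origin at platform level on the bar's line, level with the near (fixed) pad's face; y runs along the bar to the far pad, z up; the pistol handle points to -x: x -138 to -32 mm, y -56 to -34 (22 thick), z 1 to 33. Housing, 30 mm high: x -42 to 20, y -58 to -4. Near jaw: x 17 to 83, y -26 to 0. Its release tab is not used
- trigger: grey trigger of the clamp: a bar 10 mm thick, 26 mm high (z 2.5 to 28.5 mm), hinged at clamp x 28, y -15 mm in the root of the near jaw, leaving the housing at x -42 and reaching to x -122 beside the handle, on the far jaw's side of it. Origin on its hinge, at platform level
- trigger_swing (a joint): swing of the trigger, rad: 0 released, 0.219 fully squeezed (1 mm short of the handle). A spring returns it (4 N at the grip point released, 7 N squeezed) when the grip is opened to 60 mm or more. A full stroke, fully released first, draws the jaw in by about 8 mm; the return stroke moves it by no more than 1 mm
- handle_grip (a point): middle of the handle's thickness at the place to take it: 100 mm from the bar's line, 25 mm above the platform
- trigger_grip (a point): middle of the trigger's thickness opposite handle_grip, 25 mm above the platform, 44 mm from it released. Over outer faces the two measure 60 mm released, 33 squeezed. Pressing the stand, the trigger gets stiff: squeezed here with 25 N the pads press about 12 N, 35 N: 16 to 28, 40 N: 35, 50 N: 50 (less when the trigger reaches its stop). 25 to 40 N is right
- jaw: the toothed steel bar (14 mm wide, 6 mm thick, 12 to 18 mm above the platform, its tail sticking out of the housing to clamp -y) with the sliding far jaw at its end; its frame is the clamp's when the jaw is fully open. Both jaws reach from the bar to clamp x = 83 mm
- jaw_slide (a joint): how far the sliding jaw has been drawn in, m: 0 fully open with the pads 154 mm apart, growing as it closes; it starts anywhere from 0.006 to 0.024 and the joint is shut at about 0.044. A brake keeps what each stroke gains, but once the trigger is let go the pads keep only a light touch of a few N
- pad: soft rubber pad on the sliding jaw, 42 by 12 by 26 mm; origin in the middle of its back
- pad_squash (a joint): how far that pad is squeezed into its jaw, m: 0 when it touches nothing, 1 mm for each 10 N
- near_pad (a point): middle of the fixed pad's face (42 mm wide, 26 mm high), 61 mm from the bar's line, 15 mm above the platform
- far_pad (a point): middle of the sliding pad's face, same size and height
- half_a: half of a small slatted teak pot stand beside the near pad, 100 mm (x) by 55 mm (y, along the clamp's bar) by 24 mm thick, about 0.1 kg, loose on the platform, 2 to 6 mm clear of the near pad; origin under its centre. Its +y long edge is the glue joint. Its slats crack when a jaw presses with over 45 N
- half_b: the other half, same size, beside the far pad, the open joint between the halves 2 to 6 mm wide; origin under its centre, so that with the joint shut it lies 55 mm from half_a along y
- platform: fixed teak cutting platform 400 by 640 mm, top 30 mm above the counter; origin under its centre at counter level
- saucer_1: lower of two stacked turquoise ceramic saucers, 111 mm across, on the platform's far left; origin under its centre
- saucer_2: upper saucer of that stack; origin under its centre
- glass_1: waisted tea glass, 85 mm tall, 52 mm across, on the platform at the left; origin under its centre
- glass_2: like glass_1, on the platform's far right
- glass_3: like glass_1, on the platform's far right corner
- trivet: round dark silicone trivet, 160 mm across and 8 mm thick, on the counter right of the platform; origin under its centre
- tongs: steel sugar tongs, 135 mm long and 8 mm high, lying on the platform's near left; origin under the middle
- glue: white glue bottle, 130 mm tall, 48 mm across, on the counter left of the platform; origin under its centre
There are look-alikes about, which are no part of the job. What is shaped like the half_a but blue is not meant. Leave any red look-alike of the half_b alone.

How it is judged (in metres and radians):
At the end, for the whole second after the job is handed in: Held for the last second: fingers squeeze the trigger (>5 N); each pad presses its half with 8-45 N; halves press together (>6 N), 55 mm apart +-2.5, within 6 mm lengthwise, 3 mm in height, 0.06 rad; both flat on the platform (0.06 rad, 4 mm), clamp flat (0.1 rad, 8 mm); at rest (contact force between pad and half_b between 8 and 45 N and contact force between clamp and half_a between 8 and 45 N and contact force between half_a and half_b above 6 N and y of half_b in the frame of half_a between 0.0525 and 0.0575 m and x of half_b in the frame of half_a between -0.006 and 0.006 m and z of half_b in the frame of half_a between -0.003 and 0.003 m and angle between the x axis of half_a and the x axis of half_b, either way round below 0.06 rad and angle between each of half_a, half_b's own z axis and vertical below 0.06 rad and z of half_a in the frame of platform between 0.027 and 0.034 m and linear speed of each of half_a, half_b, clamp below 0.01 m/s and z of half_b in the frame of platform between 0.027 and 0.034 m and angle between clamp's own z axis and vertical below 0.1 rad and z of clamp in the frame of platform below 0.038 m and contact force between the fingers and trigger above 5 N); the arm keeps its last pose, push and grip.
It fails at once if the slats crack: a jaw presses on a half with more than 45 N (contact force between pad and half_b above 45 N or contact force between clamp and half_a above 45 N).
It fails at once if the gripper or arm pushes the sliding jaw or its bar instead of working the trigger (contact force between any of the fingers, the arm and jaw above 3 N).
It fails at once if the gripper or arm pushes on a half of the pot stand (contact force between any of the fingers, the arm and half_a above 3 N or contact force between any of the fingers, the arm and half_b above 3 N).
It fails at once if tableware or the glue bottle is moved by more than 15 mm (distance of any of saucer_1, saucer_2, glass_1, glass_2, glass_3, trivet, tongs, glue from where it was at the start of the episode above 0.015 m).
It also fails if it takes over 45 s, if anything falls off the work surface, if the arm or the gripper's body presses on something with over 40 N, if the wrist force passes 120 N, or if a joint passes its speed limit or range.

## Robot

A 7-joint arm with a two-finger parallel gripper is mounted at the origin on the work surface. World frame = base frame: x ahead of the robot, y to its left, z up, the work surface at z = 0. Lengths are in mm, angles in rad, forces in N, time in s.
With the tool pointing down it reaches from about 425 to 875 mm from the base axis. Payload 8.4 kg.
Tool frame: the origin (TCP) lies on the centre line of the jaws, within the pads' length; the fingertips stand 25 mm ahead of it and the grasp point (between the pads) lies 6 mm ahead of it; z points along the fingers, y is the direction in which the jaws open and shut (so a half turn about z gives the same grasp; the last joint's range is limited). The gripper opens to 85 mm and grips with 20 to 120 N. Pads are 22 mm wide; open, the fingers measure 114 mm over their backs; the gripper's body (76 mm by 85 mm) begins 54 mm behind the grasp point. The pads swing forward as they close: fully open they stand 13 mm farther back than shut.
Start: joints at [-1.229, 0.333, 0.04, 1.465, -0.013, 1.343, -0.059], TCP at [277.329, 587.838, 256.308] pointing down, gripper open.
Joint ranges: [-2.58, 2.58], [-0.38, 2.09], [-1.3, 1.39], [0.25, 2.4], [-1.5, 4.64], [0.08, 2.09], [-2.65, 2.65]. Speed limits (rad/s): [2.22, 2.22, 2.79, 2.79, 3.14, 3.14, 3.14].

## Interface

Orientations are given as a unit quaternion [w, x, y, z].
In Python, from station import robot gives the robot as it stands. The module is installed in compiled form; this text tells all that it offers.
- The arm moves only by the shell command python3 -m handwheel 'ROWS' [FORCE]. ROWS is JSON, a list of rows, each an object with "dr": the turn, a rotation vector about the world's x, y, z in degrees, a list of three; "delta_pos": the shift along the world's x, y, z in mm, a list of three; "grip": the opening in per cent of the stroke, from 0 (shut) to 100 (fully open). In form: [{"dr": [rx, ry, rz], "delta_pos": [x, y, z], "grip": grip}, ...]. A call has 1 to 20 rows; each row shifts and turns the commanded pose from where the row before left it; what a row does not reach is not made up. A row lasts 1/10 s, in which the tool goes at most 50 mm and 8.59 degrees, less where a joint would pass 70% of its speed; a pose out of reach is approached as far as the arm can. A call with a gripper value outside its range is refused whole. The fingers move at their own pace and stop on an object; FORCE is the grip in N (left out, the last holds). Time passes only in rows, so rows that do not move let the fingers close. It gives the time, the measured TCP pose, the force and the opening at its end, in the units of the state.
- robot.get_state(): the state, without advancing time (a new reading comes with each control period).
- robot.camera(name): name is "scene" or "top" or "wrist"; returns the picture (420x560x3 uint8, blue, green, red); there is no depth.
- robot.camera_params(name): a dict with "fx", "fy", "cx", "cy" (pixels), "distortion" ([k1, k2, p1, p2, k3] as OpenCV has them; the pictures are not rectified), "cam_to_world" (4x4, takes a point from camera to world coordinates); the wrist camera has in their place "hand_eye" (4x4, takes a point from camera to tool coordinates, whose origin is the TCP and whose axes are the flange's). Camera axes: x right, y up, looking along -z (the intrinsics and any distortion apply to the point x, -y, -z); pixel columns grow to the right and rows downward; lengths in mm; the calibration is good to about 2 mm. A picture is of the moment at which its call begins: read the wrist's pose just before it. camera_params takes no time and is no camera call.
- robot.finish_job(): hands the job in, once; it reports no verdict.
The state is a dict: "time": time; "qpos": joint angles; "joint_vel": joint speeds; "tau": joint torques, N m; "ee_pos": TCP position; "tool_rot": TCP orientation; "contact_force": force on the tool from outside, world axes, zero at the start; "ft_torque": the same for the moment, N m; "gripper_width": opening from 0.0 (shut) to 1.0 (fully open).
Only numpy, scipy, OpenCV 4.12 (cv2) and the standard library are available. Lean on these libraries where they do the work, as an engineer would, in place of code of your own. Each camera call takes 0.05 s, during which the arm holds its last target.

## Working session

There is one attempt and no reset: what is moved stays moved. The work goes in short steps, Python scripts to look and compute and a shell command to move; the robot and the scene stay as the last step left them, time stands still between calls to the robot, and variables do not carry over. Pictures are saved under pics/ and viewed, and the job is handed in when it is done.

```bash
mkdir -p pics
python3 - <<'E'
from station import robot
import cv2
s=robot.get_state(); print(s)
for n in ("scene","top"):
    cv2.imwrite(f"pics/{n}0.png",robot.camera(n)); p=robot.camera_params(n); print(n,p)
print(robot.camera_params("wrist"))
E
```

```text
{'time': 0.0, 'qpos': array([-1.22920468,  0.33395033,  0.0398685 ,  1.46628432, -0.0133769 ,
        1.34329156, -0.05849075]), 'joint_vel': array([-2.10059242e-04, -9.46374509e-04, -5.07723805e-05, -5.25763085e-04,
       -8.75870937e-04,  1.13248692e-03, -2.52318599e-04]), 'tau': array([-7.51603347e-04, -6.58557987e+01,  1.36503048e+00, -4.05567491e+01,
        1.67786493e-02,  1.26968091e-02,  1.74388128e-05]), 'ee_pos': array([277.1752625 , 587.47767597, 255.3892893 ]), 'tool_rot': array([-1.15761420e-04,  2.18614792e-01,  9.75810882e-01, -8.25919998e-04]), 'contact_force': array([ 0.23025684, -0.13938516, -0.11280354]), 'ft_torque': array([ 0.01996806, -0.02630098,  0.04930476]), 'gripper_width': 1.0010302172079333}
scene {'fx': 399.10224780948494, 'fy': 399.10224780948494, 'cx': 281.98009285791596, 'cy': 212.97861697987668, 'distortion': array([-0.11547794,  0.        ,  0.        ,  0.        ,  0.        ]), 'cam_to_world': array([[-7.09908080e-01, -4.29689760e-01,  5.58029774e-01,
         1.11782181e+03],
       [ 7.04226405e-01, -4.44077689e-01,  5.53949616e-01,
         
[... 580 characters left out ...]
0336e-03,  1.19161334e-01,  9.92831288e-01,
         1.15846169e+03],
       [ 0.00000000e+00,  0.00000000e+00,  0.00000000e+00,
         1.00000000e+00]])}
{'fx': 356.1244186837272, 'fy': 356.1244186837272, 'cx': 275.9943590128547, 'cy': 213.70651485735925, 'distortion': array([-0.04813899,  0.        ,  0.        ,  0.        ,  0.        ]), 'hand_eye': array([[ 4.94902776e-04,  9.65819878e-01,  2.59213654e-01,
         6.43735253e+01],
       [ 9.99999873e-01, -5.02677044e-04, -3.62914234e-05,
        -1.78396545e+00],
       [ 9.52497749e-05,  2.59213639e-01, -9.65820004e-01,
        -1.17413084e+02],
       [ 0.00000000e+00,  0.00000000e+00,  0.00000000e+00,
         1.00000000e+00]])}
```

View pics/top0.png

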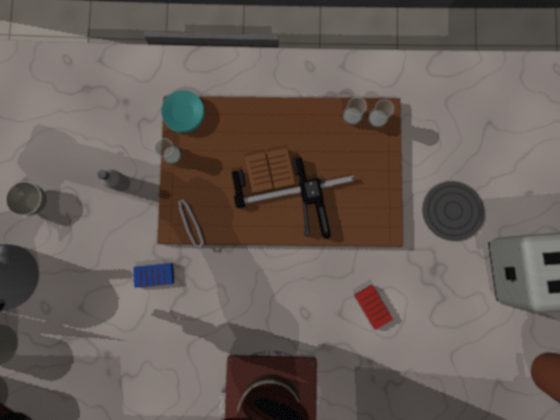

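View pics/scene0.png

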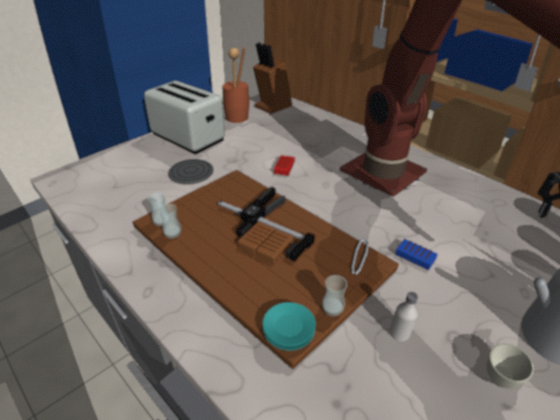

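The top view shows the clamp's housing at (312,190), its far jaw at (238,190), and the handle running to (325,232) with the grey trigger beside it at (306,215). The teak halves are at (270,170). The look-alikes are the blue block (154,275) and the red block (373,306), both off the platform. Next I'll crop in on the clamp.

Run:
```python
import cv2
im=cv2.imread("pics/top0.png")
c=im[140:250,220:370]; cv2.imwrite("pics/crop1.png",cv2.convertScaleAbs(cv2.resize(c,None,fx=5.3,fy=5.3,interpolation=cv2.INTER_CUBIC),alpha=1.8,beta=15))
```

```text
(no output)
```

View pics/crop1.png

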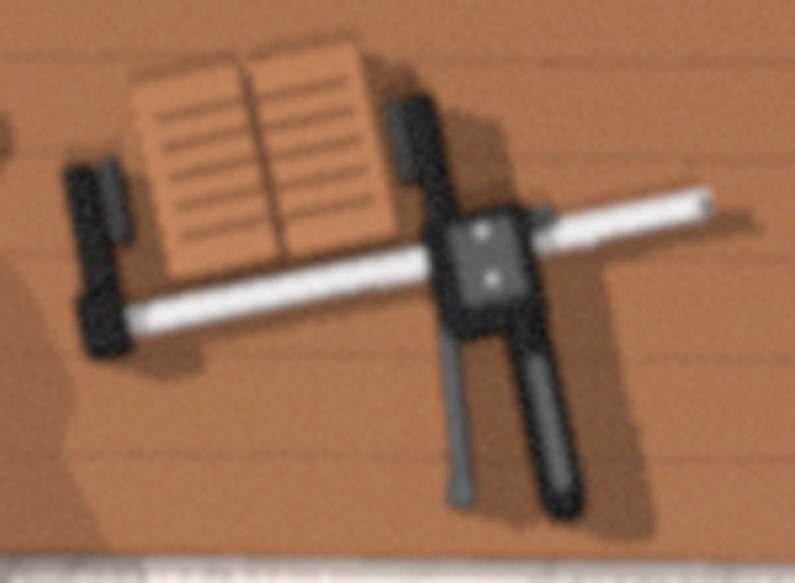

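```bash
cat > h.py <<'E'
import numpy as np, cv2
from station import robot
F=np.diag([1,-1,-1.])
def params(n,st=None):
    p=robot.camera_params(n)
    K=np.array([[p['fx'],0,p['cx']],[0,p['fy'],p['cy']],[0,0,1]]);D=np.array(p['distortion'])
    if n=='wrist':
        from scipy.spatial.transform import Rotation as R
        T=np.eye(4);q=st['tool_rot'];T[:3,:3]=R.from_quat([q[1],q[2],q[3],q[0]]).as_matrix();T[:3,3]=st['ee_pos'];M=T@p['hand_eye']
    else: M=p['cam_to_world']
    return K,D,M
def proj(P,n,st=None):
    K,D,M=params(n,st); Rw=F@M[:3,:3].T; t=-Rw@M[:3,3]
    return cv2.projectPoints(np.float64(P).reshape(-1,1,3),cv2.Rodrigues(Rw)[0],t,K,D)[0].reshape(-1,2)
def unproj(uv,z,n,st=None):
    K,D,M=params(n,st); r=cv2.undistortPoints(np.float64(uv).reshape(-1,1,2),K,D).reshape(-1,2)
    d=np.c_[r,np.ones(len(r))]@F@M[:3,:3].T; o=M[:3,3]; z=np.broadcast_to(z,len(r))
    return o+d*((z-o[2])/d[:,2])[:,None]
def clampw(P,X,Y,th):
    P=np.float64(P); c,s=np.cos(th),np.sin(th)
    return np.c_[X+c*P[:,0]-s*P[:,1],Y+s*P[:,0]+c*P[:,1],P[:,2]+30]
E
python3 - <<'E'
from h import *
from scipy.optimize import least_squares
uv=np.array([[563,518],[462,508],[420,95],[708,203]])/5.3+[220,140]
w=unproj(uv,[60,58,60,48],'top');print(w.round(1))
b=unproj(np.array([[150,316],[420,262],[560,235],[700,204]])/5.3+[220,140],48,'top');print(b.round(1))
print('halves',unproj(np.array([[135,80],[240,58],[350,40],[398,230],[280,255],[172,278]])/5.3+[220,140],54,'top').round(1))
P=[[-138,-45,30],[-122,1.4,28.5],[83,-13,30]]
bp=b
def f(v):
    r=(clampw(P,*v)-w[:3])[:,:2].ravel()
    d=bp[:,:2]-v[:2]; x=d[:,0]*np.cos(v[2])+d[:,1]*np.sin(v[2])
    return np.r_[r,x]
s=least_squares(f,[600,-50,.1]);print(s.x,s.fun.round(1))
print('grips',clampw([[-100,-45,25],[-100,-1,25],[-100,-23,25]],*s.x).round(1))
E
```

```text
[[ 417.7 -130.    60. ]
 [ 421.3  -81.9   58. ]
 [ 622.   -57.4   60. ]
 [ 574.2 -199.8   48. ]]
[[ 511.6   71.7   48. ]
 [ 541.5  -59.5   48. ]
 [ 556.6 -127.7   48. ]
 [ 573.6 -195.9   48. ]]
halves [[627.6  82.6  54. ]
 [639.9  31.3  54. ]
 [650.2 -22.6  54. ]
 [556.1 -48.3  54. ]
 [542.3   8.8  54. ]
 [529.7  61.1  54. ]]
[ 5.41236719e+02 -5.87428029e+01  2.13595256e-01] [-1.8 -1.9  0.4 -1.3  3.1  3.6 -1.3  0.1  0.4  2.5]
grips [[ 453.  -123.9   55. ]
 [ 443.7  -80.9   55. ]
 [ 448.4 -102.4   55. ]]
```

Candidates for the clamp and its grip:
- **Clamp:** there is only one, with its handle at (322,215) and its trigger at (306,215).
- **Stand halves:** teak at (270,170). The blue (154,275) and red (373,306) blocks are ruled out.

The crop confirms black handle and grey trigger. The fit puts the clamp at about (541,-59), yaw 0.214. I'll move above the grip.

```bash
python3 -m handwheel '[{"dr":[0,0,-7.1],"delta_pos":[28,-37,0],"grip":100},{"dr":[0,0,-7.1],"delta_pos":[28,-37,0],"grip":100},{"dr":[0,0,-7.1],"delta_pos":[28,-37,0],"grip":100},{"dr":[0,0,-7.1],"delta_pos":[28,-37,0],"grip":100},{"dr":[0,0,-7.1],"delta_pos":[28,-37,0],"grip":100},{"dr":[0,0,-7.1],"delta_pos":[28,-37,0],"grip":100},{"dr":[0,0,-7.1],"delta_pos":[28,-37,0],"grip":100},{"dr":[0,0,-7.1],"delta_pos":[28,-37,0],"grip":100},{"dr":[0,0,-7.1],"delta_pos":[28,-37,0],"grip":100},{"dr":[0,0,-7.1],"delta_pos":[28,-37,0],"grip":100},{"dr":[0,0,-7.1],"delta_pos":[-11,-32,-6],"grip":100},{"dr":[0,0,-7.1],"delta_pos":[-11,-32,-6],"grip":100},{"dr":[0,0,-7.1],"delta_pos":[-11,-32,-6],"grip":100},{"dr":[0,0,-7.1],"delta_pos":[-11,-32,-6],"grip":100},{"dr":[0,0,-7.1],"delta_pos":[-11,-32,-6],"grip":100},{"dr":[0,0,-7.1],"delta_pos":[-11,-32,-6],"grip":100},{"dr":[0,0,-7.1],"delta_pos":[-11,-32,-6],"grip":100},{"dr":[0,0,-7.1],"delta_pos":[-11,-32,-6],"grip":100},{"dr":[0,0,-7.1],"delta_pos":[-11,-32,-6],"grip":100},{"dr":[0,0,-7.1],"delta_pos":[-11,-32,-6],"grip":100}]' 32
python3 -m handwheel '[{"dr":[0,0,0],"delta_pos":[0,0,0],"grip":100},{"dr":[0,0,0],"delta_pos":[0,0,0],"grip":100}]'
python3 - <<'E'
from h import *
s=robot.get_state(); im=robot.camera("wrist"); cv2.imwrite("pics/w1.png",im)
import pickle; pickle.dump(s,open("w1.pkl","wb")); print(s['ee_pos'],s['tool_rot'],s['qpos'],s['contact_force'])
E
```

```text
time: 2.1
ee_pos: [446.5, -103.3, 195.9]
tool_rot: [-0.0, 0.994, 0.109, -0.0]
contact_force: [0.7, -1.2, 0.1]
gripper_width: 1.002
time: 2.3
ee_pos: [447.0, -102.5, 196.2]
tool_rot: [-0.0, 0.994, 0.111, -0.0]
contact_force: [-0.2, -0.0, 1.2]
gripper_width: 0.996
[ 446.98492005 -102.51028149  196.18462179] [-3.09016227e-04  9.93865010e-01  1.10599476e-01 -5.43487972e-05] [-0.59726181 -0.0567654   0.71550287  2.01909338  0.03987483  1.16589743
 -1.24742474] [-0.1587938  -0.00350986  1.22753761]
```

View pics/w1.png

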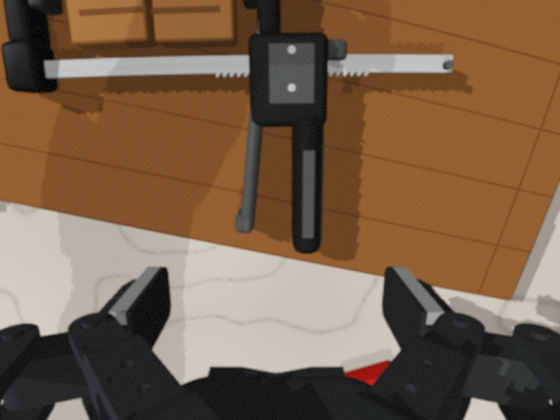

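The wrist view shows the housing top at (288,80), the handle from (307,125) to (307,251), the trigger tip at (245,230), and the bar at rows 63 to 68. I'll refine the pose with these.

Run:
```python
from h import *; import pickle
from scipy.optimize import least_squares
s=pickle.load(open("w1.pkl","rb"))
mod=[[-138,-45,32],[-90,-45,33],[-122,1.4,28.5],[-42,-58,30],[-42,-4,30]]
px=[[307,249],[308,190],[243,228],[323,122],[251,122]]
bar=[[100,68],[210,66],[400,65],[440,64]]
def f(v):
    r=(proj(clampw(mod,*v),'wrist',s)-px)
    d=unproj(bar,48,'wrist',s)[:,:2]-v[:2]
    return np.r_[r.ravel(),(d[:,0]*np.cos(v[2])+d[:,1]*np.sin(v[2]))/0.9]
q=least_squares(f,[541,-59,.21],loss='soft_l1');print(q.x,f(q.x).round(1))
v=q.x
print(clampw([[-100,-45,25],[-100,-1,25],[-100,-23,25],[-100,-26,25]],*v).round(1))
print('res top',(proj(clampw([[-138,-45,30],[-122,1.4,28.5],[83,-13,30]],*v),'top')-(np.array([[563,518],[462,508],[420,95]])/5.3+[220,140])).round(1))
im=cv2.imread('pics/w1.png')
for p in proj(clampw(mod+[[20,-58,30],[20,-4,30],[0,-100,18],[0,100,18],[-100,-56,25],[-100,4,25]],*v),'wrist',s): cv2.circle(im,tuple(int(round(a)) for a in p),2,(0,255,255),-1)
cv2.imwrite('pics/w1o.png',im)
```

```text
[ 5.44401812e+02 -5.93220929e+01  2.26289556e-01] [-0.7  4.3 -0.4  1.1  1.6  3.9  4.2  0.1 -1.8  0.4 -3.6 -3.6 -3.1 -1.9]
[[ 457.  -125.6   55. ]
 [ 447.2  -82.7   55. ]
 [ 452.1 -104.2   55. ]
 [ 452.8 -107.1   55. ]]
res top [[ 1.6 -0.9]
 [ 1.4 -1.5]
 [-1.5 -2.4]]
```

View pics/w1o.png

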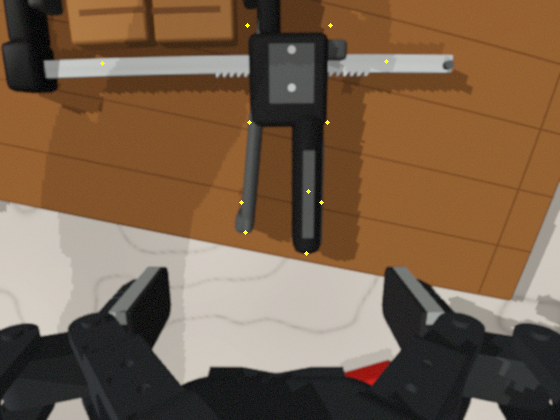

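The overlay agrees to within about 3 mm. The grip centre is about (451,-106). Now I'll descend with the gripper open.

```bash
python3 -m handwheel '[{"dr":[0,0,0],"delta_pos":[2,-2,-35],"grip":100},{"dr":[0,0,0],"delta_pos":[2,-2,-35],"grip":100},{"dr":[0,0,0],"delta_pos":[0,0,-30],"grip":100},{"dr":[0,0,0],"delta_pos":[0,0,-20],"grip":100},{"dr":[0,0,0],"delta_pos":[0,0,-13],"grip":100},{"dr":[0,0,0],"delta_pos":[0,0,0],"grip":100},{"dr":[0,0,0],"delta_pos":[0,0,0],"grip":100}]'
python3 - <<'E'
from h import *
s=robot.get_state(); im=robot.camera("wrist"); cv2.imwrite("pics/w2.png",im)
t=robot.camera("top");cv2.imwrite("pics/t2.png",cv2.convertScaleAbs(cv2.resize(t[140:260,220:370],None,fx=5,fy=5,interpolation=cv2.INTER_CUBIC),alpha=1.8,beta=15))
print(s['ee_pos'],s['contact_force'],s['gripper_width'])
E
```

```text
time: 3.05
ee_pos: [451.9, -105.9, 63.8]
tool_rot: [0.0, 0.994, 0.111, 0.0]
contact_force: [0.6, 0.9, 0.5]
gripper_width: 1.0
[ 451.87619281 -105.90924312   63.84790107] [0.62140688 0.85852015 0.50495263] 1.0003756591352413
```

View pics/w2.png

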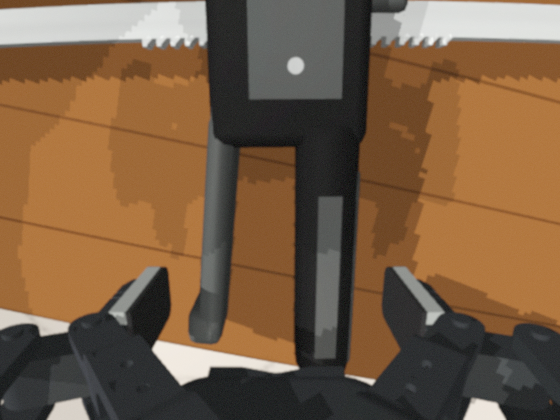

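View pics/t2.png

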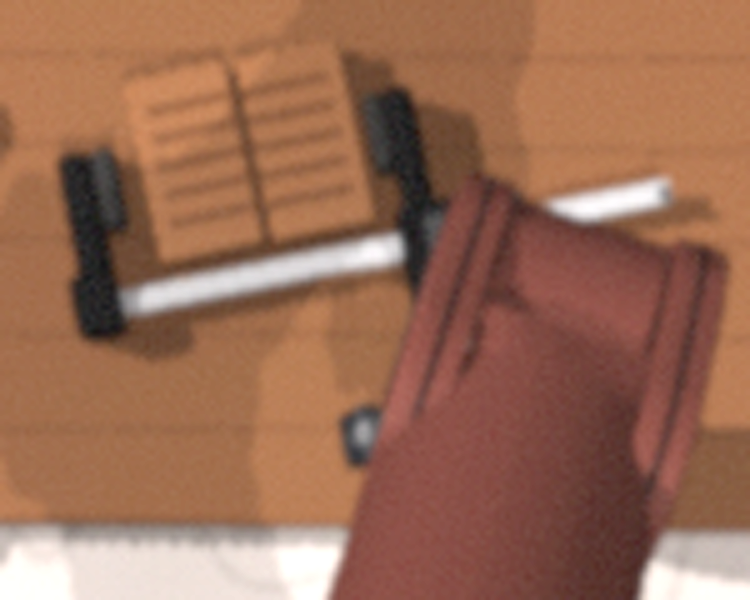

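```bash
python3 -m handwheel '[{"dr":[0,0,0],"delta_pos":[0,0,-1],"grip":75},{"dr":[0,0,0],"delta_pos":[0,0,-1],"grip":75},{"dr":[0,0,0],"delta_pos":[0,0,0],"grip":75}]' 32
python3 -m handwheel '[{"dr":[0,0,0],"delta_pos":[0.6,-2.6,0],"grip":65},{"dr":[0,0,0],"delta_pos":[0.6,-2.6,0],"grip":58}]'
python3 -m handwheel '[{"dr":[0,0,0],"delta_pos":[0.6,-2.6,0],"grip":51},{"dr":[0,0,0],"delta_pos":[0.6,-2.6,0],"grip":44}]'
python3 -m handwheel '[{"dr":[0,0,0],"delta_pos":[0.6,-2.6,0],"grip":0},{"dr":[0,0,0],"delta_pos":[0,0,0],"grip":0},{"dr":[0,0,0],"delta_pos":[0,0,0],"grip":0}]'
```

```text
time: 3.45
ee_pos: [451.5, -106.1, 61.5]
tool_rot: [-0.0, 0.994, 0.111, 0.0]
contact_force: [0.0, 0.2, 0.2]
gripper_width: 0.748
time: 3.65
ee_pos: [453.0, -111.7, 61.9]
tool_rot: [-0.0, 0.994, 0.111, 0.0]
contact_force: [-1.6, 3.6, 5.3]
gripper_width: 0.586
time: 3.85
ee_pos: [454.4, -116.9, 62.4]
tool_rot: [-0.0, 0.994, 0.111, 0.001]
contact_force: [-4.7, 8.8, 15.7]
gripper_width: 0.442
time: 4.15
ee_pos: [455.2, -119.3, 62.6]
tool_rot: [-0.0, 0.994, 0.111, 0.001]
contact_force: [-5.8, 2.1, 20.9]
gripper_width: 0.372
```

Run:
```python
from h import *
s=robot.get_state(); im=robot.camera("wrist"); cv2.imwrite("pics/w3.png",im)
t=robot.camera("top");cv2.imwrite("pics/t3.png",cv2.convertScaleAbs(cv2.resize(t[140:260,220:370],None,fx=5,fy=5,interpolation=cv2.INTER_CUBIC),alpha=1.8,beta=15))
print(s['ee_pos'],s['contact_force'],s['gripper_width'])
```

```text
[ 455.2309792  -119.30466526   62.60840071] [-5.79166805  2.09086863 20.94307948] 0.3719918098607423
```

View pics/w3.png

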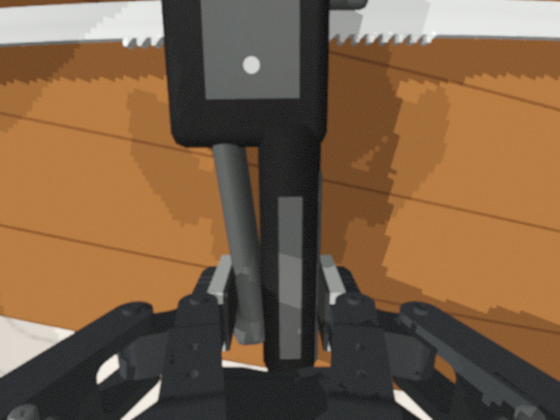

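View pics/t3.png

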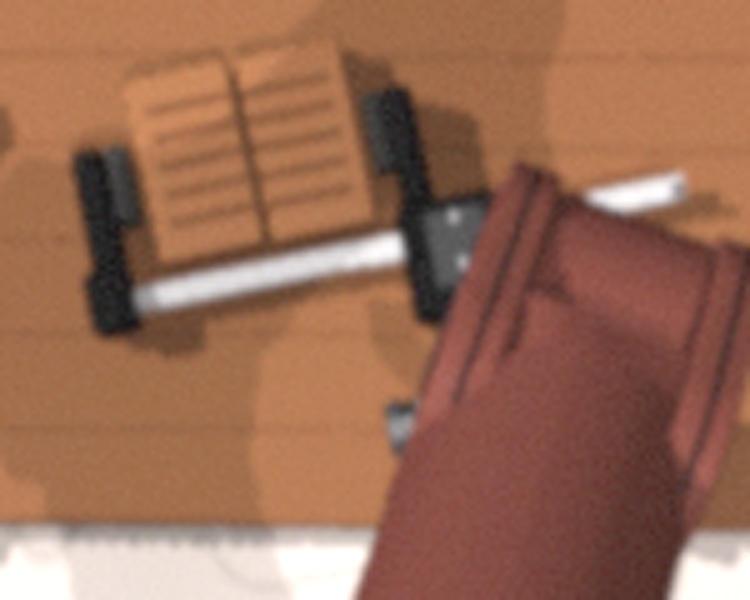

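First stroke worked: the trigger is shut at opening 0.37 and the far jaw moved in about 8 mm. The 21 N upward force comes from the pads swinging forward as they close, so I'll compensate with z during the strokes. Next I'll release and do stroke 2.

```bash
python3 -m handwheel '[{"dr":[0,0,0],"delta_pos":[-0.6,2.6,0],"grip":46},{"dr":[0,0,0],"delta_pos":[-0.6,2.6,0],"grip":54},{"dr":[0,0,0],"delta_pos":[-0.6,2.6,0],"grip":62},{"dr":[0,0,0],"delta_pos":[-0.6,2.6,0],"grip":70},{"dr":[0,0,0],"delta_pos":[-0.6,2.6,0],"grip":77},{"dr":[0,0,0],"delta_pos":[0,0,0],"grip":77},{"dr":[0,0,0],"delta_pos":[0,0,0],"grip":77}]'
python3 -m handwheel '[{"dr":[0,0,0],"delta_pos":[0.6,-2.6,0.5],"grip":67},{"dr":[0,0,0],"delta_pos":[0.6,-2.6,0.9],"grip":59},{"dr":[0,0,0],"delta_pos":[0.6,-2.6,0.9],"grip":52}]'
python3 -m handwheel '[{"dr":[0,0,0],"delta_pos":[0.6,-2.6,0.9],"grip":45},{"dr":[0,0,0],"delta_pos":[0.6,-2.6,0.8],"grip":0},{"dr":[0,0,0],"delta_pos":[0,0,0],"grip":0},{"dr":[0,0,0],"delta_pos":[0,0,0],"grip":0}]'
python3 - <<'E'
from h import *
s=robot.get_state(); im=robot.camera("wrist"); cv2.imwrite("pics/w4.png",im)
t=robot.camera("top");cv2.imwrite("pics/t4.png",cv2.convertScaleAbs(cv2.resize(t[140:260,220:370],None,fx=5,fy=5,interpolation=cv2.INTER_CUBIC),alpha=1.8,beta=15))
print(s['ee_pos'],s['contact_force'],s['gripper_width'])
E
```

```text
time: 4.95
ee_pos: [451.3, -106.1, 61.4]
tool_rot: [-0.0, 0.994, 0.111, 0.0]
contact_force: [0.7, -0.3, -0.3]
gripper_width: 0.772
time: 5.25
ee_pos: [453.0, -114.3, 63.8]
tool_rot: [-0.0, 0.994, 0.111, -0.0]
contact_force: [-1.2, 5.0, 3.2]
gripper_width: 0.529
time: 5.65
ee_pos: [454.6, -119.5, 65.4]
tool_rot: [0.0, 0.994, 0.111, 0.0]
contact_force: [-0.8, -2.1, 4.1]
gripper_width: 0.371
[ 454.57995501 -119.54154213   65.42197914] [-0.77432558 -2.0958402   4.13791458] 0.3712619008254056
```

View pics/t4.png

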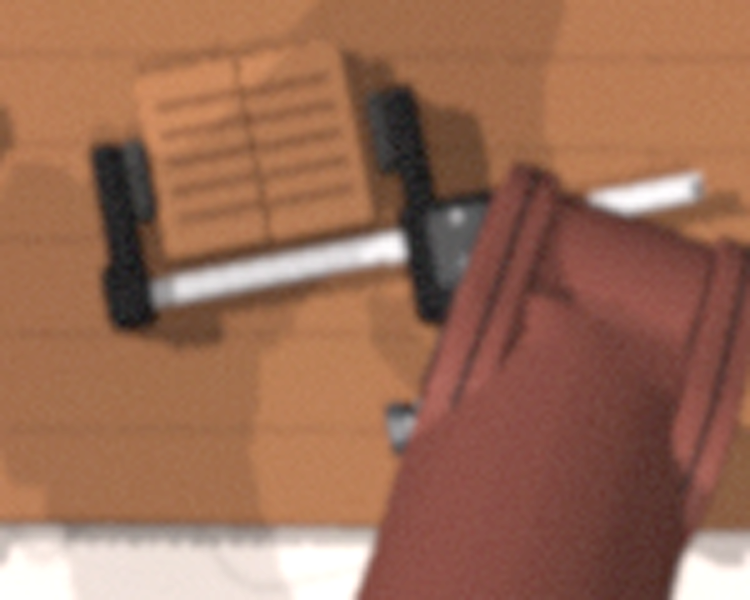

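View pics/w4.png

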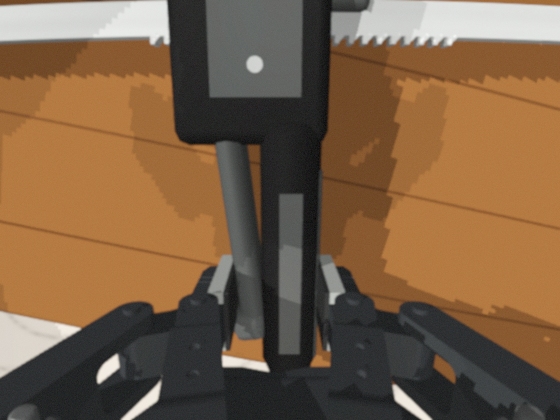

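Joint almost shut, with only about 5 mm left at the near pad and no unwanted forces. Stroke 3, in small steps.

```bash
python3 -m handwheel '[{"dr":[0,0,0],"delta_pos":[-0.6,2.6,-0.8],"grip":46},{"dr":[0,0,0],"delta_pos":[-0.6,2.6,-0.8],"grip":54},{"dr":[0,0,0],"delta_pos":[-0.6,2.6,-0.8],"grip":62},{"dr":[0,0,0],"delta_pos":[-0.6,2.6,-0.8],"grip":70},{"dr":[0,0,0],"delta_pos":[-0.6,2.6,-0.8],"grip":77},{"dr":[0,0,0],"delta_pos":[0,0,0],"grip":77},{"dr":[0,0,0],"delta_pos":[0,0,0],"grip":77}]' 30
python3 -m handwheel '[{"dr":[0,0,0],"delta_pos":[0.4,-1.7,0.5],"grip":70},{"dr":[0,0,0],"delta_pos":[0.4,-1.7,0.5],"grip":65},{"dr":[0,0,0],"delta_pos":[0.4,-1.7,0.5],"grip":60},{"dr":[0,0,0],"delta_pos":[0.4,-1.7,0.5],"grip":55}]'
python3 -m handwheel '[{"dr":[0,0,0],"delta_pos":[0.4,-1.7,0.5],"grip":51},{"dr":[0,0,0],"delta_pos":[0.4,-1.7,0.5],"grip":47},{"dr":[0,0,0],"delta_pos":[0.3,-1.2,0.4],"grip":44}]'
python3 -m handwheel '[{"dr":[0,0,0],"delta_pos":[0.3,-1,0.4],"grip":41},{"dr":[0,0,0],"delta_pos":[0,-0.6,0.2],"grip":38},{"dr":[0,0,0],"delta_pos":[0,0,0],"grip":35},{"dr":[0,0,0],"delta_pos":[0,0,0],"grip":35}]'
python3 - <<'E'
from h import *
s=robot.get_state(); im=robot.camera("wrist"); cv2.imwrite("pics/w5.png",im)
t=robot.camera("top");cv2.imwrite("pics/t5.png",cv2.convertScaleAbs(cv2.resize(t[140:260,220:370],None,fx=5,fy=5,interpolation=cv2.INTER_CUBIC),alpha=1.8,beta=15))
print(s['ee_pos'],s['contact_force'],s['gripper_width'])
E
```

```text
time: 6.45
ee_pos: [451.2, -106.1, 61.2]
tool_rot: [-0.0, 0.994, 0.111, -0.0]
contact_force: [0.8, -0.7, -0.9]
gripper_width: 0.768
time: 6.85
ee_pos: [453.0, -113.2, 63.5]
tool_rot: [-0.0, 0.994, 0.111, 0.0]
contact_force: [-3.0, 2.8, 3.8]
gripper_width: 0.554
time: 7.15
ee_pos: [454.3, -117.3, 64.8]
tool_rot: [-0.0, 0.994, 0.111, 0.0]
contact_force: [-0.6, 4.6, 2.5]
gripper_width: 0.442
time: 7.55
ee_pos: [454.8, -119.4, 65.5]
tool_rot: [0.0, 0.994, 0.111, 0.001]
contact_force: [1.2, -1.1, 3.2]
gripper_width: 0.37
[ 454.83509086 -119.3576263    65.51282212] [ 1.19320695 -1.1341878   3.164111  ] 0.3702460762774365
```

View pics/t5.png

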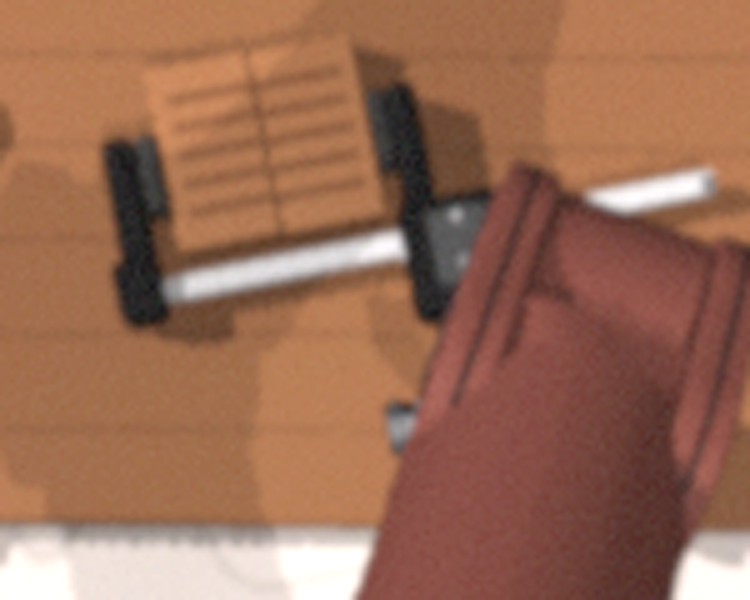

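View pics/w5.png

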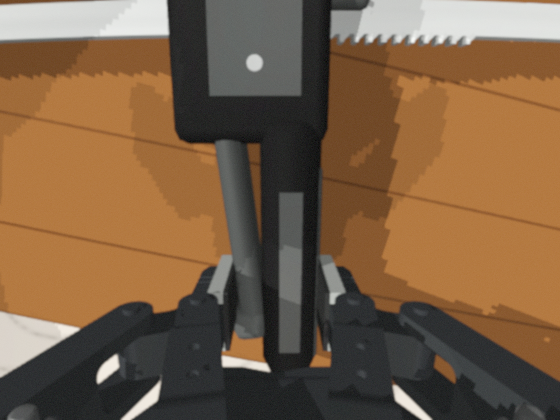

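Halves closed and the near pad is practically touching. Stroke 4 should load the joint, so I'll go in small steps and stop shifting once the grip stalls.

```bash
python3 -m handwheel '[{"dr":[0,0,0],"delta_pos":[-0.6,2.6,-0.8],"grip":46},{"dr":[0,0,0],"delta_pos":[-0.6,2.6,-0.8],"grip":54},{"dr":[0,0,0],"delta_pos":[-0.6,2.6,-0.8],"grip":62},{"dr":[0,0,0],"delta_pos":[-0.6,2.6,-0.8],"grip":70},{"dr":[0,0,0],"delta_pos":[-0.6,2.6,-0.8],"grip":77},{"dr":[0,0,0],"delta_pos":[0,0,0],"grip":77},{"dr":[0,0,0],"delta_pos":[0,0,0],"grip":77}]' 32
python3 -m handwheel '[{"dr":[0,0,0],"delta_pos":[0.4,-1.7,0.5],"grip":70},{"dr":[0,0,0],"delta_pos":[0.3,-1.2,0.4],"grip":67},{"dr":[0,0,0],"delta_pos":[0,0,0],"grip":67}]'
python3 -m handwheel '[{"dr":[0,0,0],"delta_pos":[0.2,-1,0.3],"grip":64},{"dr":[0,0,0],"delta_pos":[0.2,-1,0.3],"grip":61},{"dr":[0,0,0],"delta_pos":[0,0,0],"grip":61}]'
python3 -m handwheel '[{"dr":[0,0,0],"delta_pos":[0.2,-1,0.3],"grip":58},{"dr":[0,0,0],"delta_pos":[0.2,-1,0.3],"grip":55},{"dr":[0,0,0],"delta_pos":[0,0,0],"grip":55}]'
```

```text
time: 8.35
ee_pos: [451.1, -106.0, 61.2]
tool_rot: [-0.0, 0.994, 0.111, -0.0]
contact_force: [0.3, -1.1, 0.2]
gripper_width: 0.769
time: 8.65
ee_pos: [451.8, -109.2, 62.2]
tool_rot: [-0.0, 0.994, 0.111, -0.0]
contact_force: [-1.2, 0.6, 2.1]
gripper_width: 0.67
time: 8.95
ee_pos: [452.4, -111.1, 62.9]
tool_rot: [-0.0, 0.994, 0.111, -0.0]
contact_force: [-2.8, 0.4, 3.0]
gripper_width: 0.615
time: 9.25
ee_pos: [453.0, -113.1, 63.5]
tool_rot: [-0.0, 0.994, 0.111, 0.0]
contact_force: [-2.3, 1.4, 3.7]
gripper_width: 0.553
```

```bash
python3 -m handwheel '[{"dr":[0,0,0],"delta_pos":[0.2,-1,0.3],"grip":52},{"dr":[0,0,0],"delta_pos":[0.2,-1,0.3],"grip":49},{"dr":[0,0,0],"delta_pos":[0,0,0],"grip":49}]'
python3 -m handwheel '[{"dr":[0,0,0],"delta_pos":[0.2,-1,0.3],"grip":46},{"dr":[0,0,0],"delta_pos":[0.2,-1,0.3],"grip":43},{"dr":[0,0,0],"delta_pos":[0,0,0],"grip":43}]'
python3 -m handwheel '[{"dr":[0,0,0],"delta_pos":[0,0,0],"grip":40},{"dr":[0,0,0],"delta_pos":[0,0,0],"grip":37},{"dr":[0,0,0],"delta_pos":[0,0,0],"grip":30},{"dr":[0,0,0],"delta_pos":[0,0,0],"grip":30},{"dr":[0,0,0],"delta_pos":[0,0,0],"grip":30}]'
python3 - <<'E'
from h import *
s=robot.get_state(); im=robot.camera("wrist"); cv2.imwrite("pics/w6.png",im)
t=robot.camera("top");cv2.imwrite("pics/t6.png",cv2.convertScaleAbs(cv2.resize(t[140:260,220:370],None,fx=5,fy=5,interpolation=cv2.INTER_CUBIC),alpha=1.8,beta=15))
print(s['ee_pos'],s['contact_force'],s['gripper_width'])
E
```

```text
time: 9.55
ee_pos: [453.4, -115.0, 64.2]
tool_rot: [-0.0, 0.994, 0.111, 0.0]
contact_force: [-2.9, 1.3, 5.5]
gripper_width: 0.495
time: 9.85
ee_pos: [454.0, -117.1, 64.8]
tool_rot: [-0.0, 0.994, 0.111, 0.0]
contact_force: [-2.4, 1.5, 6.1]
gripper_width: 0.434
time: 10.35
ee_pos: [454.4, -119.1, 65.3]
tool_rot: [0.001, 0.994, 0.11, 0.001]
contact_force: [-2.2, -6.5, 8.5]
gripper_width: 0.376
[ 454.41665152 -119.07752406   65.29617894] [-2.19664334 -6.52367833  8.53168438] 0.37634242673700813
```

View pics/t6.png

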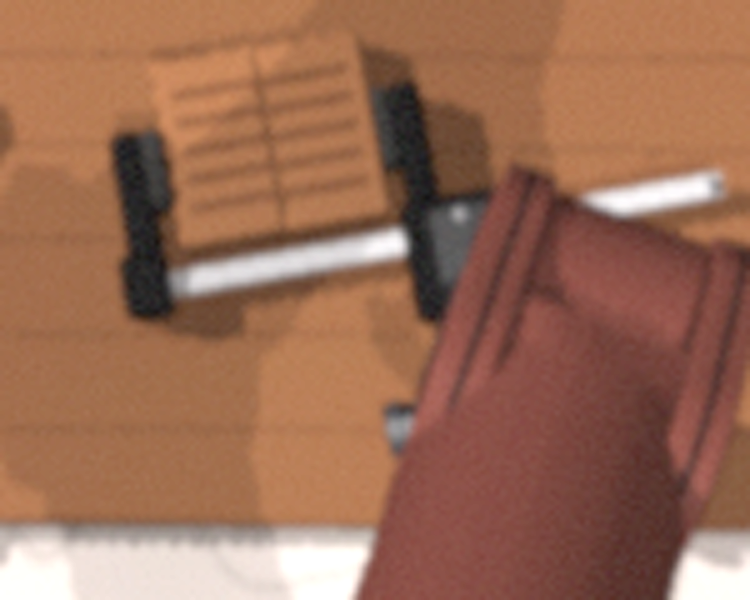

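View pics/w6.png

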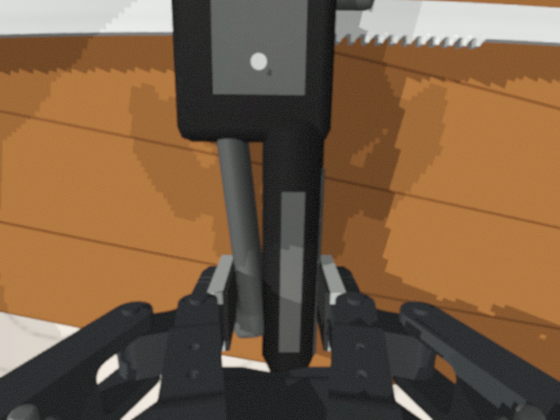

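The far jaw advanced only about 4 mm this time, against about 8 before, so it's loaded. But the trigger sits near its stop (0.376 vs 0.371), so the pressure is uncertain. I'll do one more stroke so that it stalls mid-stroke, where the force rule applies.

```bash
python3 -m handwheel '[{"dr":[0,0,0],"delta_pos":[-0.5,2.3,-0.7],"grip":46},{"dr":[0,0,0],"delta_pos":[-0.5,2.3,-0.7],"grip":54},{"dr":[0,0,0],"delta_pos":[-0.5,2.3,-0.7],"grip":62},{"dr":[0,0,0],"delta_pos":[-0.5,2.3,-0.7],"grip":70},{"dr":[0,0,0],"delta_pos":[-0.6,2.6,-0.7],"grip":77},{"dr":[0,0,0],"delta_pos":[0,0,0],"grip":77},{"dr":[0,0,0],"delta_pos":[0,0,0],"grip":77}]' 32
python3 -m handwheel '[{"dr":[0,0,0],"delta_pos":[0.4,-1.7,0.5],"grip":70},{"dr":[0,0,0],"delta_pos":[0.3,-1.2,0.4],"grip":67},{"dr":[0,0,0],"delta_pos":[0,0,0],"grip":67}]'
python3 -m handwheel '[{"dr":[0,0,0],"delta_pos":[0.2,-1,0.3],"grip":64},{"dr":[0,0,0],"delta_pos":[0.2,-1,0.3],"grip":61},{"dr":[0,0,0],"delta_pos":[0,0,0],"grip":61}]'
```

```text
time: 11.15
ee_pos: [450.7, -104.8, 60.9]
tool_rot: [-0.0, 0.994, 0.111, -0.0]
contact_force: [0.1, -0.2, 0.0]
gripper_width: 0.77
time: 11.45
ee_pos: [451.5, -108.2, 61.9]
tool_rot: [-0.0, 0.994, 0.111, -0.0]
contact_force: [-1.7, 0.1, 0.5]
gripper_width: 0.665
time: 11.75
ee_pos: [452.0, -110.2, 62.6]
tool_rot: [-0.0, 0.994, 0.111, -0.0]
contact_force: [-1.3, -0.1, 3.6]
gripper_width: 0.61
```

```bash
python3 -m handwheel '[{"dr":[0,0,0],"delta_pos":[0.2,-1,0.3],"grip":58},{"dr":[0,0,0],"delta_pos":[0.2,-1,0.3],"grip":55},{"dr":[0,0,0],"delta_pos":[0,0,0],"grip":55}]'
```

```text
time: 12.05
ee_pos: [452.7, -112.3, 63.4]
tool_rot: [-0.0, 0.994, 0.111, 0.0]
contact_force: [-3.2, -0.8, 5.2]
gripper_width: 0.557
```

```bash
python3 -m handwheel '[{"dr":[0,0,0],"delta_pos":[0.2,-1,0.3],"grip":52},{"dr":[0,0,0],"delta_pos":[0.1,-0.7,0.3],"grip":50},{"dr":[0,0,0],"delta_pos":[0,0,0],"grip":50}]'
python3 -m handwheel '[{"dr":[0,0,0],"delta_pos":[0,0,0],"grip":48},{"dr":[0,0,0],"delta_pos":[0,0,0],"grip":45},{"dr":[0,0,0],"delta_pos":[0,0,0],"grip":45}]'
```

```text
time: 12.35
ee_pos: [453.2, -114.0, 64.0]
tool_rot: [0.0, 0.994, 0.111, 0.0]
contact_force: [-1.5, -0.2, 5.9]
gripper_width: 0.503
time: 12.65
ee_pos: [453.4, -115.0, 64.3]
tool_rot: [0.001, 0.994, 0.11, 0.001]
contact_force: [-2.9, -4.3, 9.0]
gripper_width: 0.453
```

```bash
python3 -m handwheel '[{"dr":[0,0,0],"delta_pos":[0.4,-1.8,0.3],"grip":43},{"dr":[0,0,0],"delta_pos":[0,-0.5,0.2],"grip":41},{"dr":[0,0,0],"delta_pos":[0,0,0],"grip":41}]'
python3 -m handwheel '[{"dr":[0,0,0],"delta_pos":[0.2,-1,0.3],"grip":38},{"dr":[0,0,0],"delta_pos":[0,0,0],"grip":30},{"dr":[0,0,0],"delta_pos":[0,0,0],"grip":30},{"dr":[0,0,0],"delta_pos":[0,0,0],"grip":30}]'
python3 - <<'E'
from h import *
s=robot.get_state(); im=robot.camera("wrist"); cv2.imwrite("pics/w7.png",im)
t=robot.camera("top");cv2.imwrite("pics/t7.png",cv2.convertScaleAbs(cv2.resize(t[140:260,220:370],None,fx=5,fy=5,interpolation=cv2.INTER_CUBIC),alpha=1.8,beta=15))
print(s['ee_pos'],s['contact_force'],s['gripper_width'])
E
```

```text
time: 12.95
ee_pos: [453.8, -116.6, 64.8]
tool_rot: [0.0, 0.994, 0.111, 0.001]
contact_force: [-2.1, -1.8, 8.5]
gripper_width: 0.417
time: 13.35
ee_pos: [454.2, -118.2, 65.2]
tool_rot: [0.001, 0.994, 0.11, 0.001]
contact_force: [-1.1, -3.4, 7.9]
gripper_width: 0.37
[ 454.2085232  -118.1525031    65.15712751] [-1.11837936 -3.3892002   7.92498418] 0.3697352140854482
```

View pics/t7.png

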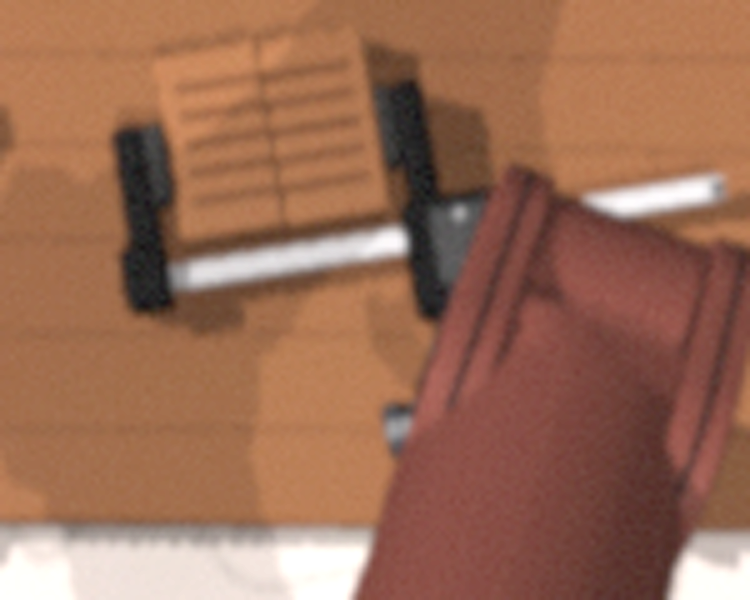

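View pics/w7.png

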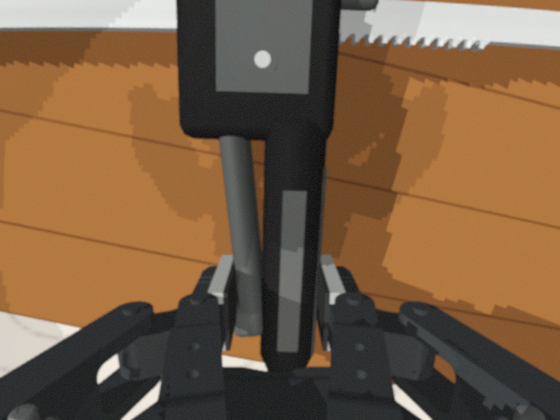

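The trigger again reads at its stop (0.370), while the teeth beside the housing moved only about 0.8 mm, against 8 mm for a free stroke. To find the real resistance I'll do another stroke with the grip limited to 20 N and see where it stalls.

```bash
python3 -m handwheel '[{"dr":[0,0,0],"delta_pos":[-0.5,2.3,-0.7],"grip":46},{"dr":[0,0,0],"delta_pos":[-0.5,2.3,-0.7],"grip":54},{"dr":[0,0,0],"delta_pos":[-0.5,2.3,-0.7],"grip":62},{"dr":[0,0,0],"delta_pos":[-0.5,2.3,-0.7],"grip":70},{"dr":[0,0,0],"delta_pos":[-0.5,2.3,-0.7],"grip":77},{"dr":[0,0,0],"delta_pos":[0,0,0],"grip":77},{"dr":[0,0,0],"delta_pos":[0,0,0],"grip":77}]' 20
python3 -m handwheel '[{"dr":[0,0,0],"delta_pos":[0.4,-1.7,0.5],"grip":70},{"dr":[0,0,0],"delta_pos":[0.3,-1.2,0.4],"grip":67},{"dr":[0,0,0],"delta_pos":[0.2,-1,0.3],"grip":64},{"dr":[0,0,0],"delta_pos":[0.2,-1,0.3],"grip":61},{"dr":[0,0,0],"delta_pos":[0,0,0],"grip":61}]'
python3 -m handwheel '[{"dr":[0,0,0],"delta_pos":[0.2,-1,0.3],"grip":58},{"dr":[0,0,0],"delta_pos":[0.2,-1,0.3],"grip":55},{"dr":[0,0,0],"delta_pos":[0,0,0],"grip":55}]'
python3 -m handwheel '[{"dr":[0,0,0],"delta_pos":[0.1,-0.7,0.2],"grip":51},{"dr":[0,0,0],"delta_pos":[0.1,-0.7,0.2],"grip":48},{"dr":[0,0,0],"delta_pos":[0,0,0],"grip":48}]'
```

```text
time: 14.15
ee_pos: [450.7, -105.4, 61.0]
tool_rot: [-0.0, 0.994, 0.111, -0.0]
contact_force: [0.1, 0.2, -0.3]
gripper_width: 0.772
time: 14.65
ee_pos: [452.0, -110.7, 62.7]
tool_rot: [-0.0, 0.994, 0.111, -0.0]
contact_force: [-3.0, -0.4, 4.0]
gripper_width: 0.614
time: 14.95
ee_pos: [452.5, -112.8, 63.4]
tool_rot: [0.0, 0.994, 0.111, 0.0]
contact_force: [-1.8, -0.4, 6.1]
gripper_width: 0.55
time: 15.25
ee_pos: [453.0, -114.7, 64.1]
tool_rot: [0.0, 0.994, 0.111, 0.0]
contact_force: [-3.9, -2.6, 9.7]
gripper_width: 0.489
```

```bash
python3 -m handwheel '[{"dr":[0,0,0],"delta_pos":[0.1,-0.7,0.2],"grip":44},{"dr":[0,0,0],"delta_pos":[0.1,-0.7,0.2],"grip":40},{"dr":[0,0,0],"delta_pos":[0,0,0],"grip":30},{"dr":[0,0,0],"delta_pos":[0,0,0],"grip":30},{"dr":[0,0,0],"delta_pos":[0,0,0],"grip":30}]'
python3 -m handwheel '[{"dr":[0,0,0],"delta_pos":[0,0,0],"grip":30},{"dr":[0,0,0],"delta_pos":[0,0,0],"grip":30},{"dr":[0,0,0],"delta_pos":[0,0,0],"grip":30}]' 26
```

```text
time: 15.75
ee_pos: [453.1, -115.5, 64.4]
tool_rot: [0.0, 0.994, 0.111, 0.0]
contact_force: [-2.5, -1.6, 8.5]
gripper_width: 0.474
time: 16.05
ee_pos: [453.2, -116.6, 64.6]
tool_rot: [0.001, 0.994, 0.11, 0.0]
contact_force: [-3.0, -4.7, 9.2]
gripper_width: 0.427
```

The trigger stalls at opening 0.474 with 20 N and 0.427 with 26 N, so the stand is truly loaded and its stop is met near 32 N. Now I'll go to the final squeeze, with a small shift to take off the side force.

```bash
python3 -m handwheel '[{"dr":[0,0,0],"delta_pos":[0.3,-1,0.5],"grip":30},{"dr":[0,0,0],"delta_pos":[0.2,-1,0.5],"grip":30},{"dr":[0,0,0],"delta_pos":[0,0,0],"grip":30},{"dr":[0,0,0],"delta_pos":[0,0,0],"grip":30}]' 30
python3 -m handwheel '[{"dr":[0,0,0],"delta_pos":[0.1,-0.5,0.5],"grip":30},{"dr":[0,0,0],"delta_pos":[0,0,0],"grip":30},{"dr":[0,0,0],"delta_pos":[0,0,0],"grip":30},{"dr":[0,0,0],"delta_pos":[0,0,0],"grip":30}]' 32
python3 - <<'E'
from h import *
s=robot.get_state(); im=robot.camera("wrist"); cv2.imwrite("pics/w8.png",im)
t=robot.camera("top");cv2.imwrite("pics/t8.png",cv2.convertScaleAbs(cv2.resize(t[140:260,220:370],None,fx=5,fy=5,interpolation=cv2.INTER_CUBIC),alpha=1.8,beta=15))
sc=robot.camera("scene");cv2.imwrite("pics/s8.png",sc);cv2.imwrite("pics/t8full.png",t)
cv2.imwrite("pics/s8c.png",cv2.convertScaleAbs(cv2.resize(sc[170:270,200:330],None,fx=5.5,fy=5.5,interpolation=cv2.INTER_CUBIC),alpha=1.6,beta=15))
print(s['ee_pos'],s['contact_force'],s['gripper_width'])
E
```

```text
time: 16.45
ee_pos: [453.8, -118.5, 65.4]
tool_rot: [0.001, 0.994, 0.11, 0.001]
contact_force: [-1.5, -5.6, 5.9]
gripper_width: 0.375
time: 16.85
ee_pos: [453.5, -118.0, 65.5]
tool_rot: [0.0, 0.994, 0.111, 0.0]
contact_force: [1.1, -3.4, 1.4]
gripper_width: 0.368
[ 453.54626297 -118.03653141   65.51448329] [ 1.11424306 -3.40245753  1.42559828] 0.36807069525070646
```

View pics/t8.png

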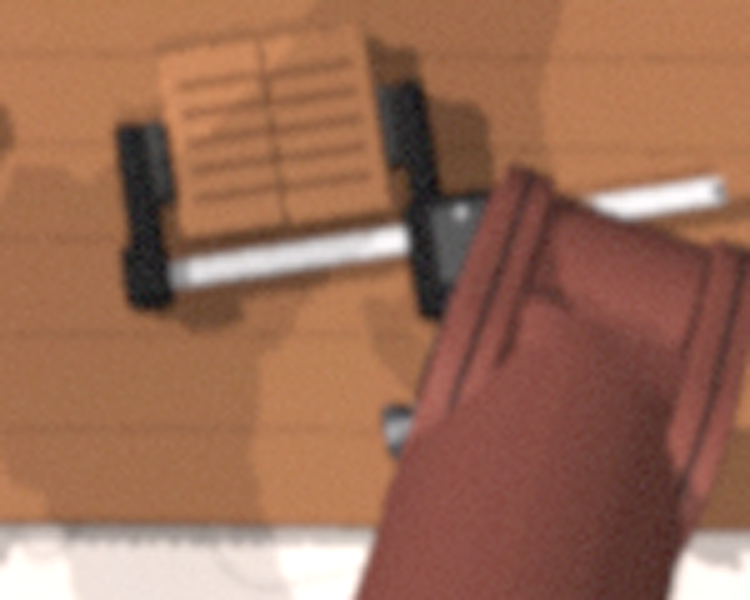

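View pics/s8c.png

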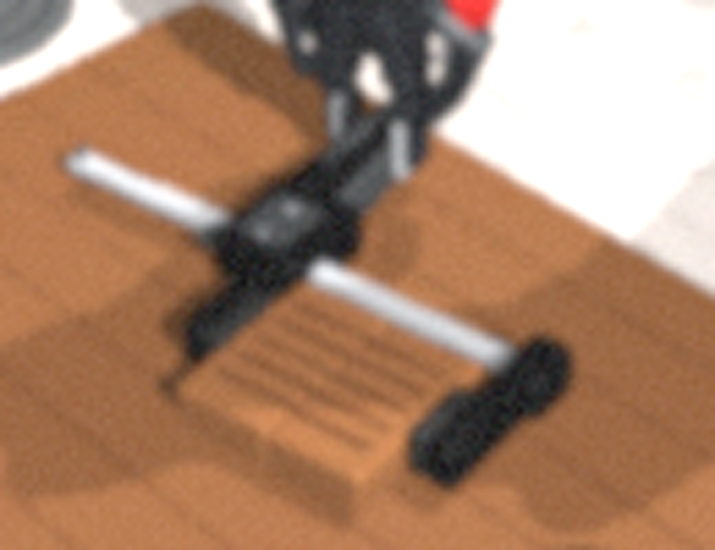

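View pics/t8full.png

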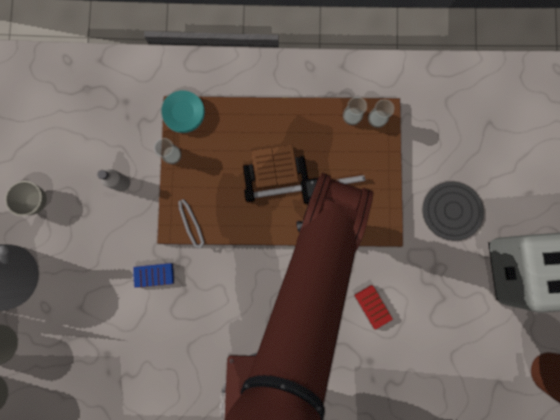

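Both pads lie against the stand and the joint line is closed. The halves are flat and aligned, and the tableware sits at its original pixels. The fingers hold the trigger. I'll let it settle briefly, check for drift, and hand in.

```bash
python3 -m handwheel '[{"dr":[0,0,0],"delta_pos":[0,0,0],"grip":30},{"dr":[0,0,0],"delta_pos":[0,0,0],"grip":30},{"dr":[0,0,0],"delta_pos":[0,0,0],"grip":30},{"dr":[0,0,0],"delta_pos":[0,0,0],"grip":30},{"dr":[0,0,0],"delta_pos":[0,0,0],"grip":30},{"dr":[0,0,0],"delta_pos":[0,0,0],"grip":30},{"dr":[0,0,0],"delta_pos":[0,0,0],"grip":30},{"dr":[0,0,0],"delta_pos":[0,0,0],"grip":30}]'
python3 - <<'E'
from h import *
im=robot.camera("wrist"); cv2.imwrite("pics/w9.png",im)
a=cv2.imread("pics/w8.png"); print('drift',cv2.phaseCorrelate(np.float64(a[:130,:,1]),np.float64(im[:130,:,1])))
t=robot.camera("top"); t0=cv2.imread("pics/top0.png")
for n,(x,y) in dict(sauc=(183,110),g1=(168,152),g2=(354,110),g3=(380,113),triv=(453,210),tongs=(191,222),glue=(116,180)).items():
    A,B=[np.float64(i[y-26:y+26,max(x-26,0):x+26,1]) for i in(t0,t)]
    print(n,np.round(cv2.phaseCorrelate(A,B)[0],2),abs(A-B).mean().round(1))
E
```

```text
time: 17.8
ee_pos: [453.5, -117.8, 65.5]
tool_rot: [-0.0, 0.994, 0.111, 0.0]
contact_force: [1.8, -3.9, 1.5]
gripper_width: 0.367
drift ((0.15316254789627237, 0.4131717523498253), 0.9648771124510259)
sauc [ 0.04 -0.04] 7.8
g1 [-0.02  0.04] 9.2
g2 [-0.06 -0.02] 6.8
g3 [0.03 0.04] 6.8
triv [-0.03 -0.02] 5.7
tongs [ 0.16 -0.12] 13.9
glue [ 0.01 -0.21] 18.1
```

View pics/w9.png

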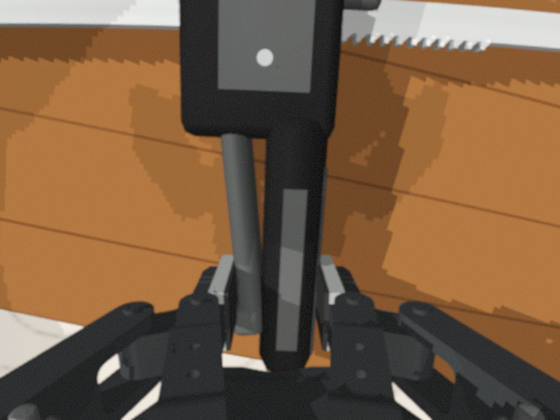

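```bash
python3 -c "
from station import robot
print(robot.finish_job())"
```

```text
the job is handed in; nothing more can be done
None
```

I closed the joint using the trigger alone and handed the job in with the trigger still squeezed at 32 N. It took six strokes, about 18 s in all. The hand-in gave no verdict.

**Clamping:** the teeth gained about 8, 6, 2 and 0.8 mm over strokes 2 to 5, so the stand took up the load. On the sixth stroke the trigger stalled at 0.474 open under 20 N and at 0.427 under 26 N. By your figures that is at least 12 N at the pads, and the final squeeze should be about 15–20 N.

**Last checks:**
- The joint line looks closed and both pads lie against the stand, which looks flat and aligned.
- The arm held still (about 0.4 px of drift in 0.8 s), with a small side force of about 4 N on the tool.
- The tableware and glue bottle showed no shift in the top view.

**Not fully settled:**
- I could not measure the pad force directly. The trigger ended at 0.367, at or next to its stop, so the real pad force could be a little below what 32 N would give.
- My first stroke pressed down on the clamp with about 21 N. I corrected for that in the later strokes.

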